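# Unstack the prep tubs onto their vegetable tiles

## Robot

A 6-joint arm with a two-finger parallel gripper is mounted at the origin on the work surface. World frame = base frame: x ahead of the robot, y to its left, z up, the work surface at z = 0. Lengths are in m, angles in degrees, forces in N, time in s.
With the tool pointing down it reaches from about 0.35 to 0.775 m from the base axis. Payload 7.3 kg.
Tool frame: the origin (TCP) lies midway between the tips of the shut fingers; the grasp point (between the pads) lies 19 mm behind it; x points along the fingers, z is the direction in which the jaws open and shut, and the axes are right-handed (so a half turn about x gives the same grasp; the last joint's range is limited). The gripper opens to 92 mm and grips with 3 to 60 N. Pads are 19 mm wide; open, the fingers measure 130 mm over their backs; the gripper's body (75 mm by 190 mm) begins 47 mm behind the grasp point.
Start: joints at [-75.917, 19.595, 87.324, -0, 73.075, -8.365], TCP at [0.2, -0.485, 0.199] pointing down, gripper open.
Joint ranges: [-145.02, 145.02], [-44.19, 115.74], [2.07, 154.8], [-57.11, 237.11], [16.16, 152.29], [-177.93, 177.93]. Speed limits (degrees/s): [147.25, 147.25, 180, 180, 180, 180].

## Interface

Orientations are given as a 3x3 rotation matrix whose columns are the frame's x, y, z axes.
In Python, from plant import telemetry, optics, bot gives the robot as it stands.
- The arm moves only by the tool carry_out, never from a script. Its argument "moves" is a list of rows, each an object with "translation": the shift along the tool's x, y, z in m, a list of three; "twist": the turn, a rotation vector about the tool's x, y, z in rad, a list of three; "claw": the opening, from 0 (shut) to 1 (fully open). In form: [{"translation": [tx, ty, tz], "twist": [wx, wy, wz], "claw": claw}, ...]. A call has 1 to 20 rows; each row is the pose to reach, as a shift and turn from the pose commanded when the call began, along the tool's axes at that moment; what a row does not reach only later rows make up. A row lasts 1/8 s, in which the tool goes at most 62.5 mm and 10.7 degrees, less where a joint would pass 70% of its speed; a pose out of reach is approached as far as the arm can. A call with a gripper value outside its range is refused whole. The fingers move at their own pace and stop on an object; "force" is the grip in N (left out, the last holds). Time passes only in rows, so rows that repeat a pose let the fingers close. It gives the time, the measured TCP pose, the force and the opening at its end, in the units of the state.
- telemetry.sense(): the state, without advancing time (a new reading comes with each control period).
- optics.camera(name): name is "side" or "top" or "wrist"; returns (picture, depth): 384x512x3 uint8, blue, green, red; 384x512 float32, m along the optical axis (not along the pixel's ray), 0 where there is no reading.
- optics.calibration(name): a dict with "K" (3x3 intrinsics, pixels), "k1" (the pictures are not rectified: a ray, as slopes to the right and down, at radius r is drawn at 1 + k1 r^2 times it, then the intrinsics apply), "extrinsics" (4x4, takes a point from camera to world coordinates). Camera axes: x right, y up, looking along -z (the intrinsics and any distortion apply to the point x, -y, -z); pixel columns grow to the right and rows downward; lengths in m; the calibration is good to about 2 mm. A picture is of the moment at which its call begins: read the wrist's pose just before it. calibration takes no time and is no camera call; for the wrist camera it gives the pose at the moment of the call.
- bot.sign_off(): hands the job in, once; it reports no verdict.
Trained networks look in the newest picture that a camera, given by its name, has taken for a name from the list of things; names that differ only in an ending like _2 or _b are one class to them, and where a whole thing is asked for, a point or a joint stands for the part that bears it (a point fixed in the world has none). Each returns a list of dicts, best first, with "confidence" (0 to 1); they miss things now and then, are a little off and sometimes report something else, mostly with a low value. They report only what shows in the picture. A call takes as long as a camera call. They do not tell look-alikes from the thing itself.
- optics.recognise(query, camera): "bbox" ([left, top, right, bottom] in pixels, round what is visible of it).
The state is a dict: "t": time; "q": joint angles; "qvel": joint speeds; "joint_torque": joint torques, N m; "position": TCP position; "tool_rot": TCP orientation; "contact_force": force on the tool from outside, world axes, zero at the start; "ft_torque": the same for the moment, N m; "gripper_width": finger opening in m.
Only numpy, scipy, OpenCV 4.12 (cv2) and the standard library are available. Lean on these libraries where they do the work, as an engineer would, in place of code of your own. Each camera call takes 0.05 s, during which the arm holds its last target.

## Task

Take apart the two stacks of lidded prep tubs on the chopping board and stand each tub upright on the slate tile that holds the vegetable of its lid's colour, in the middle of that tile's white ring: red lid by the tomatoes, green by the celery, yellow by the pepper, purple by the onions. Set the tubs down rather than dropping them, never tip one over, and leave the pepper mill and the garlic alone.

Things in the scene. Friction and masses are not known exactly. Their poses are not given: they have to be found in the camera images.
- red_tub: Round lidded prep tub, steel sides and flat red lid: an upright cylinder 62 mm across and 50 mm high (vertical sides, may be gripped anywhere on them), about 0.2 kg. At the start it stands on the 12 mm thick wooden chopping board with one of the small tubs on its lid. Origin: centre of its underside; z up along its axis; its yaw means nothing.
- green_tub: Round lidded prep tub, steel sides and flat green lid: an upright cylinder 62 mm across and 50 mm high (vertical sides, may be gripped anywhere on them), about 0.2 kg. At the start it stands on the 12 mm thick wooden chopping board with one of the small tubs on its lid. Origin: centre of its underside; z up along its axis; its yaw means nothing.
- yellow_tub: Small round lidded prep tub, steel sides and flat yellow lid: an upright cylinder 42 mm across and 45 mm high (vertical sides), about 0.11 kg. At the start it stands, loose and about central, on the lid of one of the two large tubs (either one). Origin: centre of its underside; z up along its axis; its yaw means nothing.
- purple_tub: Small round lidded prep tub, steel sides and flat purple lid: an upright cylinder 42 mm across and 45 mm high (vertical sides), about 0.11 kg. At the start it stands, loose and about central, on the lid of one of the two large tubs (either one). Origin: centre of its underside; z up along its axis; its yaw means nothing.
- tomato_tile: Fixed dark slate tile, 134 mm along its x, 92 mm along its y, 8 mm thick (lies on the table), with a thin white ring of 80 mm inside diameter and, on its +x end, two small red tomatoes, fixed, 42 to 88 mm from the ring's centre and up to 46 mm above the table. Origin: the ring's centre, on the tile's underside; z up. Fingers closing along the tile's y clear the vegetable.
- celery_tile: Fixed dark slate tile, 134 mm along its x, 92 mm along its y, 8 mm thick (lies on the table), with a thin white ring of 80 mm inside diameter and, on its +x end, a small pile of green celery sticks, fixed, 42 to 88 mm from the ring's centre and up to 36 mm above the table. Origin: the ring's centre, on the tile's underside; z up. Fingers closing along the tile's y clear the vegetable.
- pepper_tile: Fixed dark slate tile, 134 mm along its x, 92 mm along its y, 8 mm thick (lies on the table), with a thin white ring of 60 mm inside diameter and, on its +x end, a small yellow pepper, fixed, 42 to 88 mm from the ring's centre and up to 42 mm above the table. Origin: the ring's centre, on the tile's underside; z up. Fingers closing along the tile's y clear the vegetable.
- onion_tile: Fixed dark slate tile, 134 mm along its x, 92 mm along its y, 8 mm thick (lies on the table), with a thin white ring of 60 mm inside diameter and, on its +x end, two small purple onions, fixed, 42 to 88 mm from the ring's centre and up to 50 mm above the table. Origin: the ring's centre, on the tile's underside; z up. Fingers closing along the tile's y clear the vegetable.
- pepper_mill: Bystander: dark wooden pepper mill standing on the table beyond the board, 52 mm across, 128 mm high, loose. Origin: centre of its underside.
- garlic: Bystander: pale garlic bulb on the table beyond the board, 52 mm across and 52 mm high, loose. Origin: centre of its underside.
There are look-alikes about, which are no part of the job. Leave any blue look-alike of the celery_tile alone. Leave any blue look-alike of the red_tub alone.

How it is judged (in metres and radians):
At the end, for the whole second after the job is handed in: Each tub stands upright (within 0.1 rad), at rest and released, flat on the top of its own tile (underside 5 to 12 mm above the tile's underside), its centre within 12 mm of the ring's centre: red - tomatoes, green - celery, yellow - pepper, purple - onions (horizontal distance between red_tub and tomato_tile below 0.012 m and z of red_tub in the frame of tomato_tile between 0.005 and 0.012 m and angle between each of red_tub, green_tub, yellow_tub, purple_tub's own z axis and vertical below 0.1 rad and linear speed of each of red_tub, green_tub, yellow_tub, purple_tub below 0.02 m/s and angular speed of each of red_tub, green_tub, yellow_tub, purple_tub below 0.3 rad/s and horizontal distance between green_tub and celery_tile below 0.012 m and z of green_tub in the frame of celery_tile between 0.005 and 0.012 m and horizontal distance between yellow_tub and pepper_tile below 0.012 m and z of yellow_tub in the frame of pepper_tile between 0.005 and 0.012 m and horizontal distance between purple_tub and onion_tile below 0.012 m and z of purple_tub in the frame of onion_tile between 0.005 and 0.012 m); the robot touches nothing.
It fails at once if the pepper mill is shifted by more than 20 mm or tilted by more than 0.3 rad (distance of pepper_mill from where it was at the start of the episode above 0.02 m or angle between pepper_mill's own z axis and vertical above 0.3 rad).
It fails at once if the garlic is shifted by more than 20 mm or tilted by more than 0.3 rad (distance of garlic from where it was at the start of the episode above 0.02 m or angle between garlic's own z axis and vertical above 0.3 rad).
It fails at once if a tub is tipped over (more than 0.6 rad) (angle between any of red_tub, green_tub, yellow_tub, purple_tub's own z axis and vertical above 0.6 rad).
It fails at once if a tub is dropped onto its tile from more than about 25 mm (it falls free of the fingers at over 0.45 m/s while still 12 mm or more above the tile), or slammed onto it (over 60 N) (contact force between red_tub and tomato_tile above 60 N or contact force between green_tub and celery_tile above 60 N or contact force between yellow_tub and pepper_tile above 60 N or contact force between purple_tub and onion_tile above 60 N or (horizontal distance between red_tub and tomato_tile below 0.05 m and z of red_tub in the frame of tomato_tile above 0.02 m and contact force between red_tub and the fingers below 0.05 N and linear speed of red_tub above 0.45 m/s) or (horizontal distance between green_tub and celery_tile below 0.05 m and z of green_tub in the frame of celery_tile above 0.02 m and contact force between green_tub and the fingers below 0.05 N and linear speed of green_tub above 0.45 m/s) or (horizontal distance between yellow_tub and pepper_tile below 0.05 m and z of yellow_tub in the frame of pepper_tile above 0.02 m and contact force between yellow_tub and the fingers below 0.05 N and linear speed of yellow_tub above 0.45 m/s) or (horizontal distance between purple_tub and onion_tile below 0.05 m and z of purple_tub in the frame of onion_tile above 0.02 m and contact force between purple_tub and the fingers below 0.05 N and linear speed of purple_tub above 0.45 m/s)).
It also fails if it takes over 115 s, if anything falls off the work surface, if the arm or the gripper's body presses on something with over 40 N, if the wrist force passes 120 N, or if a joint passes its speed limit or range.

## Working session

There is one attempt and no reset: what is moved stays moved. The work goes in short steps, Python scripts to look and compute and a tool call to move; the robot and the scene stay as the last step left them, time stands still between calls to the robot, and variables do not carry over. Pictures are saved under pics/ and viewed, and the job is handed in when it is done.

Besides the shell and the picture viewer there is one more tool, called as a command line: name --argument value ..., lists and objects as JSON in quotes. carry_out: Moves the arm, as the interface text tells. Its arguments: {"type":"object","properties":{"moves":{"type":"array"},"force":{"type":"number"}},"required":["moves"]}

```bash
ls; mkdir -p pics
cat > h.py <<'E'
import numpy as np, cv2
from plant import telemetry, optics, bot
def cal(n):
    c=optics.calibration(n); return np.array(c["K"]),c["k1"],np.array(c["extrinsics"])
def ray(n,u,v,c=None):
    K,k1,T=c or cal(n)
    xd=(u-K[0,2])/K[0,0]; yd=(v-K[1,2])/K[1,1]
    rd=np.hypot(xd,yd); r=rd
    for _ in range(30): r=rd/(1+k1*r*r)
    s=r/rd if np.ndim(rd)==0 and rd>0 else np.where(rd>0,r/np.maximum(rd,1e-12),1)
    return np.stack([xd*s,-yd*s,-np.ones_like(xd*s)],-1),T
def atz(n,u,v,z,c=None):
    d,T=ray(n,float(u),float(v),c); d=T[:3,:3]@d; o=T[:3,3]
    return o+d*(z-o[2])/d[2]
def cloud(n,dep,c=None):
    vv,uu=np.mgrid[:384,:512].astype(float)
    d,T=ray(n,uu,vv,c); p=d*dep[...,None]
    return p@T[:3,:3].T+T[:3,3]
E
cat > a.py <<'E'
from h import *
s=telemetry.sense(); print(s["t"],s["position"],s["tool_rot"],s["gripper_width"])
for n in ["top","side"]:
    p,d=optics.camera(n); cv2.imwrite(f"pics/{n}0.png",p); np.save(f"{n}0.npy",d)
    print(n,d.min(),d.max(),cal(n))
    for q in ["red_tub","green_tub","yellow_tub","purple_tub","tomato_tile","celery_tile","pepper_tile","onion_tile","pepper_mill","garlic"]:
        print(q,[([int(x) for x in r["bbox"]],round(r["confidence"],2)) for r in optics.recognise(q,n)])
E
python3 a.py
```

```text
pics
0.0 [ 0.20037441 -0.48476961  0.19813688] [[-3.85519025e-04  9.24224293e-01  3.81849849e-01]
 [ 1.50851651e-03  3.81849980e-01 -9.24223088e-01]
 [-9.99998788e-01  2.19721217e-04 -1.54141804e-03]] 0.09167043976219473
top 0.0 2.288827 (array([[494.4841158 ,   0.        , 257.20394727],
       [  0.        , 494.4841158 , 198.26810099],
       [  0.        ,   0.        ,   1.        ]]), -0.03349582040653182, array([[ 0.00851735,  0.98371165, -0.17955178,  0.32088741],
       [-0.99966434,  0.0127699 ,  0.02254172,  0.02298139],
       [ 0.02446741,  0.17929951,  0.98349023,  1.29312599],
       [ 0.        ,  0.        ,  0.        ,  1.        ]]))
red_tub [([231, 89, 252, 118], 0.82), ([276, 178, 299, 204], 0.64)]
green_tub [([207, 188, 233, 212], 0.78)]
yellow_tub [([281, 178, 299, 197], 0.74)]
purple_tub [([212, 187, 228, 205], 0.57)]
tomato_tile [([350, 139, 388, 195], 0.7), ([117, 137, 156, 191], 0.66)]
celery_tile [([366, 276, 403, 317], 0.83), ([354, 204, 391, 257], 0.55)]
pepper_tile [([116, 201, 158, 259], 0.81)]
onion_tile [([116, 141, 158, 190], 0.63)]
pepper_mill [([
[... 340 characters left out ...]
8, -0.55305738,  0.62028935,  0.7799653 ],
       [ 0.00347688,  0.74484405,  0.66722953,  0.87967016],
       [ 0.        ,  0.        ,  0.        ,  1.        ]]))
red_tub [([171, 163, 194, 183], 0.83), ([255, 166, 273, 189], 0.76), ([158, 188, 176, 200], 0.36)]
green_tub [([229, 195, 249, 219], 0.71)]
yellow_tub [([260, 154, 271, 172], 0.7)]
purple_tub [([228, 187, 247, 205], 0.73), ([297, 144, 341, 169], 0.6)]
tomato_tile [([256, 129, 299, 153], 0.72)]
celery_tile [([301, 142, 338, 170], 0.94), ([352, 158, 364, 177], 0.51)]
pepper_tile [([185, 252, 242, 305], 0.96)]
onion_tile [([133, 234, 190, 271], 0.78)]
pepper_mill [([209, 130, 225, 167], 0.95)]
garlic [([159, 186, 176, 199], 0.63)]
```

```bash
python3 -c "
import cv2
a=cv2.imread('pics/top0.png'); cv2.imwrite('pics/top0z.png',cv2.resize(a[70:330,100:420],None,fx=2.3,fy=2.3,interpolation=cv2.INTER_CUBIC))
a=cv2.imread('pics/side0.png'); cv2.imwrite('pics/side0z.png',cv2.resize(a[110:320,120:390],None,fx=2.7,fy=2.7,interpolation=cv2.INTER_CUBIC))"
```

```text
(no output)
```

View pics/top0z.png

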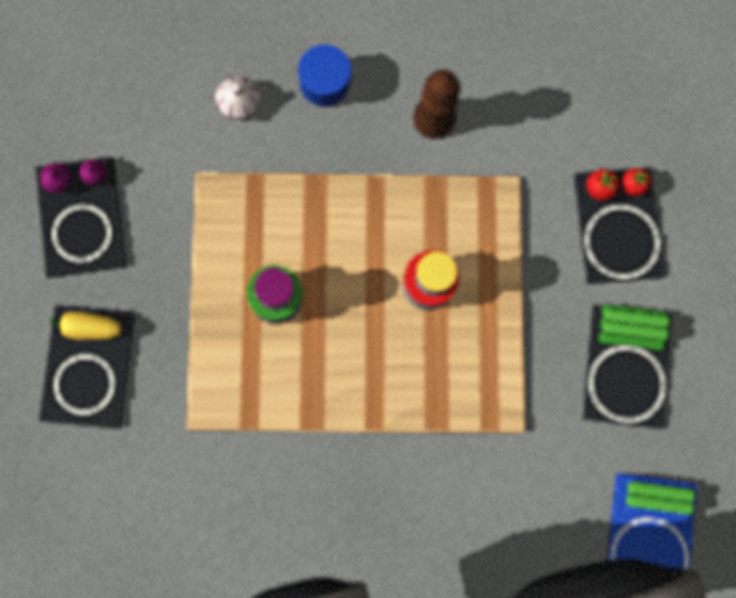

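View pics/side0z.png

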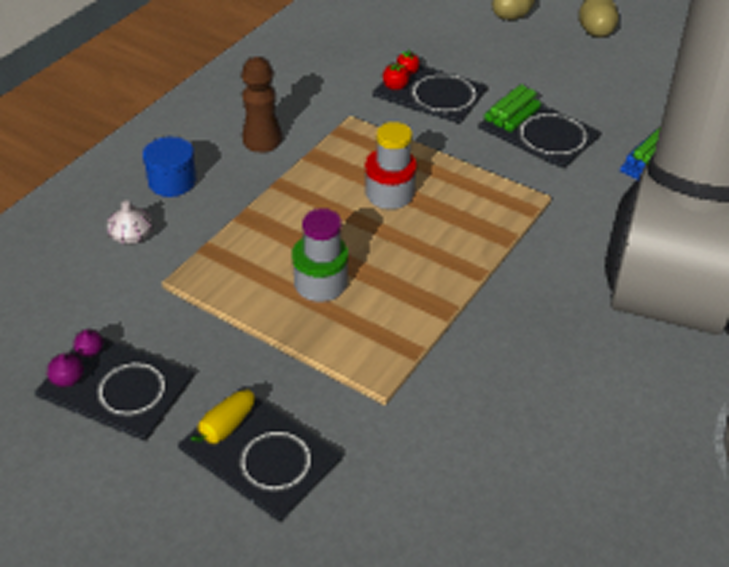

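```bash
cat > b.py <<'E'
from h import *
import sys
def rings(n,im):
    c=cal(n); out=[]
    hsv=cv2.cvtColor(im,cv2.COLOR_BGR2HSV)
    m=((hsv[...,1]<50)&(hsv[...,2]>(145 if n=='side' else 140))).astype(np.uint8)
    if n=='side': m[:, 330 if False else 512:]=0
    N,l,st,ce=cv2.connectedComponentsWithStats(m,connectivity=8)
    for i in range(1,N):
        x,y,w,h,a=st[i]
        if a<40 or w>80 or h>80 or w<15 or h<10: continue
        vv,uu=np.where(l==i)
        P=np.array([atz(n,u,v,.008,c)[:2] for u,v in zip(uu,vv)])
        # circle fit
        A=np.c_[2*P,np.ones(len(P))]; s=np.linalg.lstsq(A,(P**2).sum(1),rcond=None)[0]
        r=np.sqrt(s[2]+s[0]**2+s[1]**2)
        res=np.std(np.hypot(*(P-s[:2]).T)-r)
        if res<0.006 : out.append((s[:2].round(4),round(r,4),round(res,4),(x+w//2,y+h//2)))
    return out
def lid(n,im,hl,hh,z,box,smin=120):
    c=cal(n); hsv=cv2.cvtColor(im,cv2.COLOR_BGR2HSV)
    m=(cv2.inRange(hsv,(hl,smin,40),(hh,255,255)))
    if hl<3: m|=cv2.inRange(hsv,(172,smin,40),(180,255,255))
    k=np.zeros_like(m); x0,y0,x1,y1=box; k[y0:y1,x0:x1]=m[y0:y1,x0:x1]
    cn=max(cv2.findContours(k,cv2.RETR_EXTERNAL,cv2.CHAIN_APPROX_NONE)[0],key=cv2.contourArea)
    P=np.array([atz(n,u,v,z,c)[:2] for u,v in cn[:,0]],np.float32)
    (ce,r)=cv2.minEnclosingCircle(P); 
    return np.round(ce,4),round(r,4),len(P)
if __name__=="__main__":
    for n in ["top","side"]:
        im=cv2.imread(f"pics/{n}0.png")
        for r in rings(n,im): print(n,r)
        B={"top":dict(y=(275,172,305,210),p=(205,182,235,216)),"side":dict(y=(250,148,280,195),p=(222,183,252,225))}[n]
        print("yellow",lid(n,im,20,35,.107,B['y'])); print("purple",lid(n,im,140,171,.107,B['p'],80))
        print("red",lid(n,im,0,10,.062,B['y'])); print("green",lid(n,im,45,80,.062,B['p']))
        # tiles: dark
    im=cv2.imread("pics/top0.png"); c=cal("top")
    m=(im.max(2)<60).astype(np.uint8)
    m[300:]=0
    for cn in cv2.findContours(m,cv2.RETR_EXTERNAL,cv2.CHAIN_APPROX_NONE)[0]:
        if cv2.contourArea(cn)<400: continue
        P=np.array([atz("top",u,v,.008,c)[:2] for u,v in cn[:,0]],np.float32)
        print("tile",cv2.minAreaRect(P))
E
python3 b.py
```

```text
top (array([0.625 , 0.3192]), np.float64(0.0315), np.float64(0.0015), (np.int32(135), np.int32(171)))
top (array([ 0.6243, -0.309 ]), np.float64(0.0417), np.float64(0.0013), (np.int32(370), np.int32(175)))
top (array([ 0.4577, -0.3093]), np.float64(0.0417), np.float64(0.0014), (np.int32(372), np.int32(237)))
top (array([0.4504, 0.307 ]), np.float64(0.0315), np.float64(0.0015), (np.int32(136), np.int32(237)))
top (array([ 0.3423, -0.6899]), np.float64(0.0686), np.float64(0.003), (np.int32(500), np.int32(265)))
top (array([ 0.1147, -0.6387]), np.float64(0.0133), np.float64(0.0049), (np.int32(504), np.int32(373)))
yellow (array([ 0.5646, -0.0848]), 0.0221, 47)
purple (array([0.5448, 0.0896]), 0.0207, 45)
red (array([ 0.5669, -0.0808]), 0.0328, 88)
green (array([0.5473, 0.0916]), 0.0299, 86)
yellow (array([ 0.5647, -0.0809]), 0.0254, 34)
purple (array([0.5451, 0.092 ]), 0.0245, 36)
red (array([ 0.5662, -0.0769]), 0.035, 56)
green (array([0.5456, 0.0952]), 0.0322, 60)
tile ((0.45885083079338074, -0.3089742362499237), (0.06850145757198334, 0.06938234716653824), 0.5058358907699585)
tile ((0.4710901081562042, 0.30173489451408386), (0.09365855902433395, 0.13045039772987366), 84.81832885742188)
tile ((0.624534547328949, -0.3090263605117798), (0.06995412707328796, 0.06934478133916855), 44.122764587402344)
tile ((0.6451042294502258, 0.3185269832611084), (0.1307651847600937, 0.09310770779848099), 8.9334135055542)
```

carry_out --moves '[{"translation": [-0.02,0,0],"twist": [0.13,0,0],"claw": 1},{"translation": [-0.04,0,0],"twist": [0.26,0,0],"claw": 1},{"translation": [-0.05,0,0],"twist": [0.392,0,0],"claw": 1},{"translation": [-0.05,0,0],"twist": [0.392,0,0],"claw": 1}]'

```text
t: 1.6
position: [0.2006, -0.4856, 0.2495]
tool_rot: [[0.0, 1.0, 0.001], [-0.002, 0.001, -1.0], [-1.0, 0.0, 0.002]]
contact_force: [0.1, -0.3, -0.5]
gripper_width: 0.0919
```

```bash
cat > c.py <<'E'
from b import *
s=telemetry.sense(); print(s["t"],s["position"],np.round(s["tool_rot"],4))
import b
im=cv2.imread("pics/side0.png"); c=cal("side")
for name,(x,y) in dict(on=(.625,.319),to=(.6243,-.309),ce=(.4577,-.3093),pe=(.4504,.307)).items():
    T=c[2];p=T[:3,:3].T@(np.array([x,y,.008])-T[:3,3]);u=251.36+401.3*p[0]/-p[2];v=189.6-401.3*p[1]/-p[2]
    R=0.0415/ -p[2]*401.3*1.15
    m=(im.min(2)>120); m2=np.zeros_like(m); 
    vv,uu=np.where(m); k=np.hypot((uu-u),(vv-v))<R; uu,vv=uu[k],vv[k]
    P=np.array([atz("side",a,b_,.008,c)[:2] for a,b_ in zip(uu,vv)])
    rr=np.hypot(*(P-[x,y]).T); r0=.0417 if name in('to','ce') else .0315
    P=P[abs(rr-r0)<.008]
    A=np.c_[2*P,np.ones(len(P))]; s=np.linalg.lstsq(A,(P**2).sum(1),rcond=None)[0]
    print(name,len(P),s[:2].round(4),np.sqrt(s[2]+s[0]**2+s[1]**2).round(4))
E
python3 c.py
```

```text
1.6 [ 0.20058457 -0.48560291  0.24950101] [[ 5.0e-04  1.0e+00  9.0e-04]
 [-1.7e-03  9.0e-04 -1.0e+00]
 [-1.0e+00  5.0e-04  1.7e-03]]
on 45 [0.6267 0.317 ] 0.0315
to 14 [ 0.6249 -0.3123] 0.0416
ce 20 [ 0.4584 -0.312 ] 0.0414
pe 60 [0.4514 0.3048] 0.0315
```

carry_out --moves '[{"translation": [0,0.02,-0.022],"twist": [0,0,0],"claw": 1},{"translation": [0,0.05,-0.055],"twist": [0,0,0],"claw": 1},{"translation": [0,0.09,-0.1],"twist": [0,0,0],"claw": 1},{"translation": [0,0.13,-0.144],"twist": [0,0,0],"claw": 1},{"translation": [0,0.17,-0.188],"twist": [0,0,0],"claw": 1},{"translation": [0,0.21,-0.232],"twist": [0,0,0],"claw": 1},{"translation": [0,0.25,-0.276],"twist": [0,0,0],"claw": 1},{"translation": [0,0.29,-0.32],"twist": [0,0,0],"claw": 1},{"translation": [0,0.33,-0.363],"twist": [0,0,0],"claw": 1},{"translation": [0,0.355,-0.39],"twist": [0,0,0],"claw": 1},{"translation": [0,0.364,-0.402],"twist": [0,0,0],"claw": 1},{"translation": [0,0.364,-0.402],"twist": [0,0,0],"claw": 1},{"translation": [0,0.364,-0.402],"twist": [0,0,0],"claw": 1}]'

```text
t: 3.22
position: [0.5638, -0.0844, 0.2487]
tool_rot: [[-0.001, 1.0, -0.001], [-0.0, -0.001, -1.0], [-1.0, -0.001, 0.0]]
contact_force: [0.1, -0.2, -0.1]
gripper_width: 0.0918
```

```bash
cat > w.py <<'E'
from h import *
import sys
c=cal("wrist"); p,d=optics.camera("wrist"); cv2.imwrite(f"pics/w{sys.argv[1]}.png",p); np.savez(f"w{sys.argv[1]}.npz",d=d,K=c[0],k1=c[1],T=c[2])
print(telemetry.sense()["position"],c)
E
python3 w.py 1
```

```text
[ 0.56385098 -0.08449517  0.24887482] (array([[266.97831333,   0.        , 255.09599432],
       [  0.        , 266.97831333, 190.04822521],
       [  0.        ,   0.        ,   1.        ]]), -0.017403506055806137, array([[-5.69983354e-04,  9.52703915e-01,  3.03899533e-01,
         6.47734283e-01],
       [-9.99998959e-01, -9.45752045e-04,  1.08930379e-03,
        -8.48711834e-02],
       [ 1.32519759e-03, -3.03898596e-01,  9.52703462e-01,
         4.34986450e-01],
       [ 0.00000000e+00,  0.00000000e+00,  0.00000000e+00,
         1.00000000e+00]]))
```

View pics/w1.png

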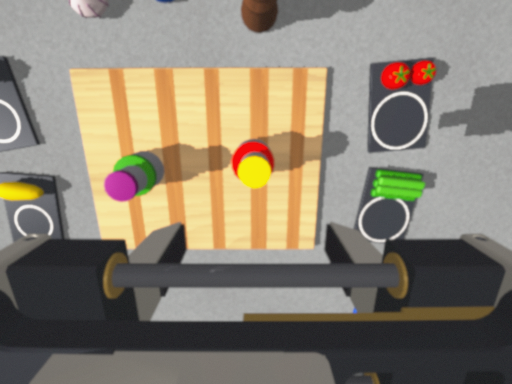

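```bash
cat > e.py <<'E'
from h import *
f=np.load("w1.npz"); c=(f["K"],float(f["k1"]),f["T"]); im=cv2.imread("pics/w1.png"); hsv=cv2.cvtColor(im,cv2.COLOR_BGR2HSV)
def L(name,hl,hh,z,box,R):
    m=cv2.inRange(hsv,(hl,120,60),(hh,255,255))
    k=np.zeros_like(m);x0,y0,x1,y1=box;k[y0:y1,x0:x1]=m[y0:y1,x0:x1]
    cn=max(cv2.findContours(k,cv2.RETR_EXTERNAL,cv2.CHAIN_APPROX_NONE)[0],key=cv2.contourArea)
    P=np.array([atz("",u,v,z,c)[:2] for u,v in cn[:,0]],np.float32); ce,r=cv2.minEnclosingCircle(P); print(name,np.round(ce,4),round(r,4))
L("y",20,35,.107,(225,130,285,200),21);L("p",140,171,.107,(90,140,165,215),21)
L("r",0,8,.062,(225,130,285,200),21);L("g",45,80,.062,(90,140,165,215),21)
for n,b in dict(to=(365,85,432,152),ce=(352,195,415,245)).items():
    x0,y0,x1,y1=b; m=(im.min(2)>170); vv,uu=np.where(m[y0:y1,x0:x1])
    P=np.array([atz("",u+x0,v+y0,.008,c)[:2] for u,v in zip(uu,vv)])
    for _ in range(3):
        A=np.c_[2*P,np.ones(len(P))]; s=np.linalg.lstsq(A,(P**2).sum(1),rcond=None)[0]; r=np.sqrt(s[2]+s[0]**2+s[1]**2); rr=np.hypot(*(P-s[:2]).T)-r; P=P[abs(rr)<.006]
    print(n,len(P),s[:2].round(4),r.round(4))
E
python3 e.py
```

```text
y [ 0.5664 -0.0839] 0.0226
p [0.549 0.088] 0.0214
r [ 0.5708 -0.0816] 0.0309
g [0.5523 0.089 ] 0.0302
to 431 [ 0.6238 -0.3096] 0.0421
ce 227 [ 0.4578 -0.3094] 0.0419
```

carry_out --moves '[{"translation": [0.03,0.002,-0.001],"twist": [0,0,0],"claw": 1},{"translation": [0.07,0.002,-0.001],"twist": [0,0,0],"claw": 1},{"translation": [0.11,0.002,-0.001],"twist": [0,0,0],"claw": 1},{"translation": [0.14,0.002,-0.001],"twist": [0,0,0],"claw": 1},{"translation": [0.165,0.002,-0.001],"twist": [0,0,0],"claw": 1},{"translation": [0.178,0.002,-0.001],"twist": [0,0,0],"claw": 1},{"translation": [0.178,0.002,-0.001],"twist": [0,0,0],"claw": 1},{"translation": [0.178,0.002,-0.001],"twist": [0,0,0],"claw": 0.55},{"translation": [0.178,0.002,-0.001],"twist": [0,0,0],"claw": 0.5},{"translation": [0.178,0.002,-0.001],"twist": [0,0,0],"claw": 0.45},{"translation": [0.178,0.002,-0.001],"twist": [0,0,0],"claw": 0.35},{"translation": [0.178,0.002,-0.001],"twist": [0,0,0],"claw": 0.35},{"translation": [0.178,0.002,-0.001],"twist": [0,0,0],"claw": 0.35},{"translation": [0.178,0.002,-0.001],"twist": [0,0,0],"claw": 0.35},{"translation": [0.178,0.002,-0.001],"twist": [0,0,0],"claw": 0.35}]' --force 15

```text
t: 5.15
position: [0.5666, -0.0824, 0.0709]
tool_rot: [[0.0, 1.0, -0.0], [-0.0, -0.0, -1.0], [-1.0, 0.0, 0.0]]
contact_force: [0.7, -0.8, 0.4]
gripper_width: 0.0411
```

carry_out --moves '[{"translation": [-0.01,0,0],"twist": [0,0,0],"claw": 0.35},{"translation": [-0.04,0,0],"twist": [0,0,0],"claw": 0.35},{"translation": [-0.08,0,0],"twist": [0,0,0],"claw": 0.35},{"translation": [-0.11,-0.003,-0.01],"twist": [0,0,0],"claw": 0.35},{"translation": [-0.11,-0.012,-0.04],"twist": [0,0,0],"claw": 0.35},{"translation": [-0.11,-0.024,-0.08],"twist": [0,0,0],"claw": 0.35},{"translation": [-0.11,-0.036,-0.12],"twist": [0,0,0],"claw": 0.35},{"translation": [-0.11,-0.048,-0.16],"twist": [0,0,0],"claw": 0.35},{"translation": [-0.11,-0.06,-0.2],"twist": [0,0,0],"claw": 0.35},{"translation": [-0.11,-0.072,-0.24],"twist": [0,0,0],"claw": 0.35},{"translation": [-0.11,-0.084,-0.28],"twist": [0,0,0],"claw": 0.35},{"translation": [-0.11,-0.096,-0.32],"twist": [0,0,0],"claw": 0.35},{"translation": [-0.11,-0.108,-0.36],"twist": [0,0,0],"claw": 0.35},{"translation": [-0.11,-0.115,-0.382],"twist": [0,0,0],"claw": 0.35},{"translation": [-0.11,-0.116,-0.389],"twist": [0,0,0],"claw": 0.35},{"translation": [-0.11,-0.116,-0.389],"twist": [0,0,0],"claw": 0.35},{"translation": [-0.11,-0.116,-0.389],"twist": [0,0,0],"claw": 0.35}]'

```text
t: 7.28
position: [0.451, 0.3058, 0.1808]
tool_rot: [[0.0, 1.0, -0.001], [-0.0, -0.001, -1.0], [-1.0, 0.0, 0.0]]
contact_force: [-0.5, 0.0, -1.3]
gripper_width: 0.0409
```

```bash
python3 w.py 2 | head -1
```

```text
[0.45104485 0.30577949 0.18084017] (array([[266.97831333,   0.        , 255.09599432],
```

View pics/w2.png

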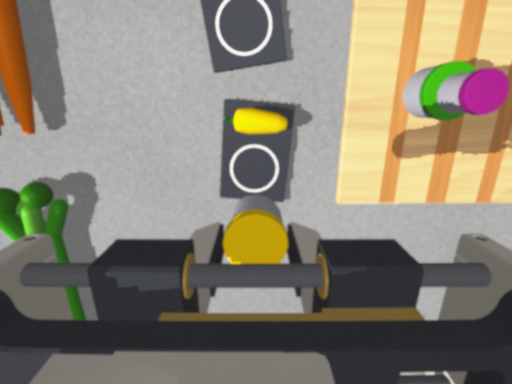

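```bash
cat > m.py <<'E'
from h import *
def load(i):
    f=np.load(f"w{i}.npz"); return (f["K"],float(f["k1"]),f["T"]), cv2.imread(f"pics/w{i}.png")
def ring(i,box,z=.008):
    c,im=load(i); x0,y0,x1,y1=box; m=(im.min(2)>170); vv,uu=np.where(m[y0:y1,x0:x1])
    P=np.array([atz("",u+x0,v+y0,z,c)[:2] for u,v in zip(uu,vv)])
    for k in range(5):
        A=np.c_[2*P,np.ones(len(P))]; s=np.linalg.lstsq(A,(P**2).sum(1),rcond=None)[0]; r=np.sqrt(s[2]+s[0]**2+s[1]**2); rr=np.hypot(*(P-s[:2]).T)-r; P=P[abs(rr)<.006]
    return s[:2].round(4),r.round(4),len(P)
def lid(i,hl,hh,z,box,dump=0,s=120):
    c,im=load(i); hsv=cv2.cvtColor(im,cv2.COLOR_BGR2HSV); m=cv2.inRange(hsv,(hl,s,60),(hh,255,255))
    if hl==0: m|=cv2.inRange(hsv,(172,s,60),(180,255,255))
    k=np.zeros_like(m);x0,y0,x1,y1=box;k[y0:y1,x0:x1]=m[y0:y1,x0:x1]
    cn=max(cv2.findContours(k,cv2.RETR_EXTERNAL,cv2.CHAIN_APPROX_NONE)[0],key=cv2.contourArea)
    P=np.array([atz("",u,v,z,c)[:2] for u,v in cn[:,0]],np.float32); ce,r=cv2.minEnclosingCircle(P); return np.round(ce,4),round(r,4),np.round([P.min(0),P.max(0)],4).tolist()
E
python3 -c "
from m import *
print(ring(2,(225,140,285,195)),ring(2,(213,0,276,58)),lid(2,20,35,.217,(215,200,300,264)))"
```

```text
(array([0.4516, 0.3066]), np.float64(0.0317), 500) (array([0.6267, 0.3186]), np.float64(0.0316), 587) (array([0.4529, 0.3053]), 0.0219, [[0.4374000132083893, 0.28369998931884766], [0.47440001368522644, 0.32670000195503235]])
```

carry_out --moves '[{"translation": [0.03,-0.001,-0.001],"twist": [0,0,0],"claw": 0.35},{"translation": [0.06,-0.001,-0.001],"twist": [0,0,0],"claw": 0.35},{"translation": [0.09,-0.001,-0.001],"twist": [0,0,0],"claw": 0.35},{"translation": [0.115,-0.001,-0.001],"twist": [0,0,0],"claw": 0.35},{"translation": [0.135,-0.001,-0.001],"twist": [0,0,0],"claw": 0.35},{"translation": [0.148,-0.001,-0.001],"twist": [0,0,0],"claw": 0.35},{"translation": [0.155,-0.001,-0.001],"twist": [0,0,0],"claw": 0.35},{"translation": [0.159,-0.001,-0.001],"twist": [0,0,0],"claw": 0.35},{"translation": [0.161,-0.001,-0.001],"twist": [0,0,0],"claw": 0.35},{"translation": [0.162,-0.001,-0.001],"twist": [0,0,0],"claw": 0.35},{"translation": [0.163,-0.001,-0.001],"twist": [0,0,0],"claw": 0.35},{"translation": [0.163,-0.001,-0.001],"twist": [0,0,0],"claw": 0.35}]'

```text
t: 8.82
position: [0.4497, 0.3078, 0.0179]
tool_rot: [[0.0, 1.0, -0.0], [0.0, -0.0, -1.0], [-1.0, 0.0, -0.0]]
contact_force: [-0.9, 0.4, -1.7]
gripper_width: 0.0411
```

carry_out --moves '[{"translation": [0.0005,0,0],"twist": [0,0,0],"claw": 0.35},{"translation": [0.001,0,0],"twist": [0,0,0],"claw": 0.35},{"translation": [0.0012,0,0],"twist": [0,0,0],"claw": 0.35},{"translation": [0.0012,0,0],"twist": [0,0,0],"claw": 0.35}]'

```text
t: 9.32
position: [0.4498, 0.3077, 0.0168]
tool_rot: [[0.0, 1.0, -0.0], [0.0, -0.0, -1.0], [-1.0, 0.0, -0.0]]
contact_force: [-1.3, 0.1, 3.8]
gripper_width: 0.0412
```

Contact felt (+3.8 N). Release and rise.

carry_out --moves '[{"translation": [0,0,0],"twist": [0,0,0],"claw": 0.48},{"translation": [0,0,0],"twist": [0,0,0],"claw": 0.55},{"translation": [0,0,0],"twist": [0,0,0],"claw": 0.7},{"translation": [0,0,0],"twist": [0,0,0],"claw": 0.8},{"translation": [-0.01,0,0],"twist": [0,0,0],"claw": 0.9},{"translation": [-0.03,0,0],"twist": [0,0,0],"claw": 1},{"translation": [-0.06,0,0],"twist": [0,0,0],"claw": 1},{"translation": [-0.1,0,0],"twist": [0,0,0],"claw": 1},{"translation": [-0.14,0,0],"twist": [0,0,0],"claw": 1},{"translation": [-0.18,0.005,0.01],"twist": [0,0,0],"claw": 1},{"translation": [-0.215,0.018,0.04],"twist": [0,0,0],"claw": 1},{"translation": [-0.23,0.036,0.08],"twist": [0,0,0],"claw": 1},{"translation": [-0.232,0.054,0.12],"twist": [0,0,0],"claw": 1},{"translation": [-0.232,0.072,0.16],"twist": [0,0,0],"claw": 1},{"translation": [-0.232,0.088,0.195],"twist": [0,0,0],"claw": 1},{"translation": [-0.232,0.097,0.213],"twist": [0,0,0],"claw": 1},{"translation": [-0.232,0.098,0.217],"twist": [0,0,0],"claw": 1},{"translation": [-0.232,0.098,0.217],"twist": [0,0,0],"claw": 1}]'

```text
t: 11.58
position: [0.5472, 0.0915, 0.2487]
tool_rot: [[-0.0, 1.0, 0.0], [0.0, 0.0, -1.0], [-1.0, -0.0, -0.0]]
contact_force: [0.6, 0.5, 0.7]
gripper_width: 0.0916
```

```bash
python3 w.py 3 | head -1
```

```text
[0.54715865 0.09180431 0.24871345] (array([[266.97831333,   0.        , 255.09599432],
```

View pics/w3.png

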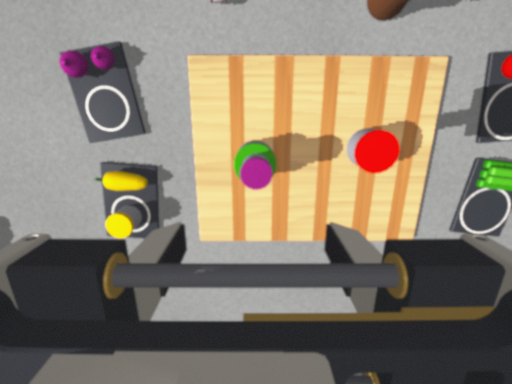

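```bash
python3 -c "
from m import *
print('p',lid(3,140,171,.107,(230,140,285,195)),'g',lid(3,45,80,.062,(230,135,285,195)))
print('y',lid(3,20,35,.053,(100,208,138,240)),'ring pe',ring(3,(100,190,155,232)),'on',ring(3,(78,78,135,138)),'r',lid(3,0,8,.062,(340,120,410,180)))"
```

```text
p (array([0.5491, 0.0901]), 0.0203, [[0.5292999744415283, 0.0706000030040741], [0.5684000253677368, 0.10869999974966049]]) g (array([0.5523, 0.0916]), 0.0298, [[0.5350000262260437, 0.06239999830722809], [0.5807999968528748, 0.12070000171661377]])
y (array([0.4522, 0.3059]), 0.0242, [[0.4287000000476837, 0.2822999954223633], [0.47360000014305115, 0.32659998536109924]]) ring pe (array([0.4514, 0.3074]), np.float64(0.0317), 112) on (array([0.6261, 0.3195]), np.float64(0.0321), 284) r (array([ 0.5697, -0.0809]), 0.0326, [[0.5396000146865845, -0.11289999634027481], [0.6003000140190125, -0.048700001090765]])
```

carry_out --moves '[{"translation": [0.03,0.001,0.001],"twist": [0,0,0],"claw": 1},{"translation": [0.07,0.001,0.001],"twist": [0,0,0],"claw": 1},{"translation": [0.11,0.001,0.001],"twist": [0,0,0],"claw": 1},{"translation": [0.14,0.001,0.001],"twist": [0,0,0],"claw": 1},{"translation": [0.165,0.001,0.001],"twist": [0,0,0],"claw": 1},{"translation": [0.178,0.001,0.001],"twist": [0,0,0],"claw": 1},{"translation": [0.178,0.001,0.001],"twist": [0,0,0],"claw": 1},{"translation": [0.178,0.001,0.001],"twist": [0,0,0],"claw": 0.55},{"translation": [0.178,0.001,0.001],"twist": [0,0,0],"claw": 0.5},{"translation": [0.178,0.001,0.001],"twist": [0,0,0],"claw": 0.45},{"translation": [0.178,0.001,0.001],"twist": [0,0,0],"claw": 0.35},{"translation": [0.178,0.001,0.001],"twist": [0,0,0],"claw": 0.35},{"translation": [0.178,0.001,0.001],"twist": [0,0,0],"claw": 0.35},{"translation": [0.178,0.001,0.001],"twist": [0,0,0],"claw": 0.35},{"translation": [0.178,0.001,0.001],"twist": [0,0,0],"claw": 0.35}]' --force 15

```text
t: 13.5
position: [0.5486, 0.0898, 0.0706]
tool_rot: [[0.0, 1.0, -0.0], [0.0, -0.0, -1.0], [-1.0, 0.0, -0.0]]
contact_force: [-0.6, 0.3, 0.2]
gripper_width: 0.0414
```

carry_out --moves '[{"translation": [-0.01,0,0],"twist": [0,0,0],"claw": 0.35},{"translation": [-0.04,0,0],"twist": [0,0,0],"claw": 0.35},{"translation": [-0.08,0,0],"twist": [0,0,0],"claw": 0.35},{"translation": [-0.11,0.003,-0.01],"twist": [0,0,0],"claw": 0.35},{"translation": [-0.11,0.0135,-0.04],"twist": [0,0,0],"claw": 0.35},{"translation": [-0.11,0.027,-0.08],"twist": [0,0,0],"claw": 0.35},{"translation": [-0.11,0.04,-0.12],"twist": [0,0,0],"claw": 0.35},{"translation": [-0.11,0.054,-0.16],"twist": [0,0,0],"claw": 0.35},{"translation": [-0.11,0.067,-0.2],"twist": [0,0,0],"claw": 0.35},{"translation": [-0.11,0.075,-0.222],"twist": [0,0,0],"claw": 0.35},{"translation": [-0.11,0.077,-0.229],"twist": [0,0,0],"claw": 0.35},{"translation": [-0.11,0.077,-0.229],"twist": [0,0,0],"claw": 0.35},{"translation": [-0.11,0.077,-0.229],"twist": [0,0,0],"claw": 0.35}]'

```text
t: 15.12
position: [0.6256, 0.3175, 0.1809]
tool_rot: [[-0.0, 1.0, -0.001], [-0.0, -0.001, -1.0], [-1.0, -0.0, 0.0]]
contact_force: [0.6, -0.0, -0.3]
gripper_width: 0.0412
```

```bash
python3 w.py 4 | head -1
```

```text
[0.62566816 0.31752629 0.18094914] (array([[266.97831333,   0.        , 255.09599432],
```

View pics/w4.png

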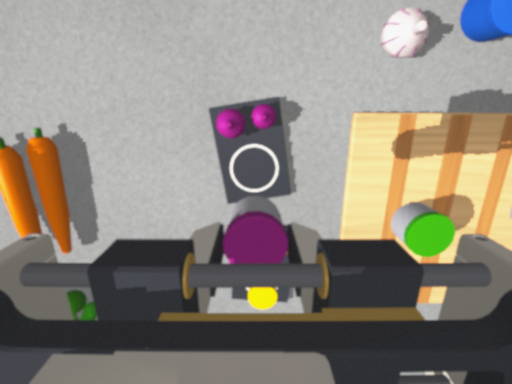

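```bash
python3 -c "
from m import *
print(ring(4,(225,140,285,195)),lid(4,140,171,.217,(215,200,300,264)))"
```

```text
(array([0.6265, 0.3185]), np.float64(0.0316), 521) (array([0.6264, 0.3171]), 0.0216, [[0.6119999885559082, 0.29600000381469727], [0.647599995136261, 0.337799996137619]])
```

carry_out --moves '[{"translation": [0.03,0,-0.001],"twist": [0,0,0],"claw": 0.35},{"translation": [0.06,0,-0.001],"twist": [0,0,0],"claw": 0.35},{"translation": [0.09,0,-0.001],"twist": [0,0,0],"claw": 0.35},{"translation": [0.115,0,-0.001],"twist": [0,0,0],"claw": 0.35},{"translation": [0.135,0,-0.001],"twist": [0,0,0],"claw": 0.35},{"translation": [0.148,0,-0.001],"twist": [0,0,0],"claw": 0.35},{"translation": [0.155,0,-0.001],"twist": [0,0,0],"claw": 0.35},{"translation": [0.159,0,-0.001],"twist": [0,0,0],"claw": 0.35},{"translation": [0.161,0,-0.001],"twist": [0,0,0],"claw": 0.35},{"translation": [0.162,0,-0.001],"twist": [0,0,0],"claw": 0.35},{"translation": [0.163,0,-0.001],"twist": [0,0,0],"claw": 0.35},{"translation": [0.1637,0,-0.001],"twist": [0,0,0],"claw": 0.35},{"translation": [0.1637,0,-0.001],"twist": [0,0,0],"claw": 0.35},{"translation": [0.1637,0,-0.001],"twist": [0,0,0],"claw": 0.35}]'

```text
t: 16.92
position: [0.6257, 0.3197, 0.0169]
tool_rot: [[0.0, 1.0, -0.0], [-0.0, -0.0, -1.0], [-1.0, 0.0, 0.0]]
contact_force: [-0.2, 0.3, -1.3]
gripper_width: 0.0411
```

carry_out --moves '[{"translation": [0.0004,0,0],"twist": [0,0,0],"claw": 0.35},{"translation": [0.0008,0,0],"twist": [0,0,0],"claw": 0.35},{"translation": [0.0008,0,0],"twist": [0,0,0],"claw": 0.35},{"translation": [0.0008,0,0],"twist": [0,0,0],"claw": 0.35}]'

```text
t: 17.42
position: [0.6259, 0.3198, 0.0166]
tool_rot: [[0.001, 1.0, -0.0], [0.0, -0.0, -1.0], [-1.0, 0.001, -0.0]]
contact_force: [-1.4, 0.3, 3.6]
gripper_width: 0.0412
```

carry_out --moves '[{"translation": [0,0,0],"twist": [0,0,0],"claw": 0.48},{"translation": [0,0,0],"twist": [0,0,0],"claw": 0.55},{"translation": [0,0,0],"twist": [0,0,0],"claw": 0.7},{"translation": [0,0,0],"twist": [0,0,0],"claw": 0.8},{"translation": [-0.01,0,0],"twist": [0,0,0],"claw": 0.9},{"translation": [-0.03,0,0],"twist": [0,0,0],"claw": 1},{"translation": [-0.06,0,0],"twist": [0,0,0],"claw": 1},{"translation": [-0.1,0,0],"twist": [0,0,0],"claw": 1},{"translation": [-0.14,0,0],"twist": [0,0,0],"claw": 1},{"translation": [-0.18,-0.002,0.015],"twist": [0,0,0],"claw": 1},{"translation": [-0.215,-0.009,0.06],"twist": [0,0,0],"claw": 1},{"translation": [-0.23,-0.016,0.11],"twist": [0,0,0],"claw": 1},{"translation": [-0.23,-0.023,0.16],"twist": [0,0,0],"claw": 1},{"translation": [-0.23,-0.03,0.21],"twist": [0,0,0],"claw": 1},{"translation": [-0.23,-0.037,0.26],"twist": [0,0,0],"claw": 1},{"translation": [-0.23,-0.044,0.31],"twist": [0,0,0],"claw": 1},{"translation": [-0.23,-0.051,0.36],"twist": [0,0,0],"claw": 1},{"translation": [-0.23,-0.056,0.39],"twist": [0,0,0],"claw": 1},{"translation": [-0.23,-0.057,0.4],"twist": [0,0,0],"claw": 1},{"translation": [-0.23,-0.057,0.4],"twist": [0,0,0],"claw": 1}]'

```text
t: 19.92
position: [0.5687, -0.0802, 0.2465]
tool_rot: [[0.001, 1.0, -0.001], [0.0, -0.001, -1.0], [-1.0, 0.001, -0.0]]
contact_force: [0.2, -0.0, 0.5]
gripper_width: 0.0917
```

```bash
python3 w.py 5 | head -1
```

```text
[ 0.568785   -0.07941726  0.24641471] (array([[266.97831333,   0.        , 255.09599432],
```

View pics/w5.png

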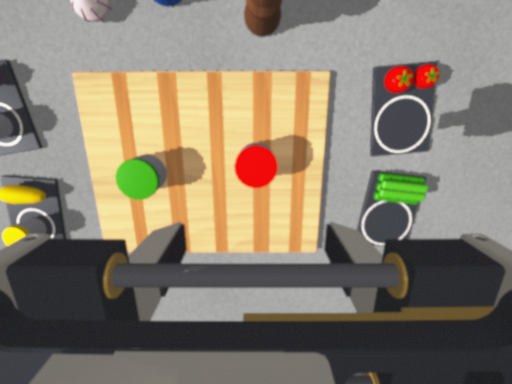

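```bash
python3 -c "
from m import *
print('r',lid(5,0,8,.062,(225,130,285,200)),'g',lid(5,45,80,.062,(100,140,175,210)))
print(ring(5,(368,88,435,157)),ring(5,(355,199,420,245)))"
```

```text
r (array([ 0.5697, -0.0818]), 0.0312, [[0.5392000079154968, -0.11219999939203262], [0.6000000238418579, -0.052299998700618744]]) g (array([0.5514, 0.0897]), 0.0311, [[0.5224000215530396, 0.05900000035762787], [0.5806999802589417, 0.12030000239610672]])
(array([ 0.6239, -0.3101]), np.float64(0.042), 421) (array([ 0.4576, -0.3098]), np.float64(0.0417), 281)
```

carry_out --moves '[{"translation": [0.03,0.001,0.001],"twist": [0,0,0],"claw": 1},{"translation": [0.07,0.001,0.001],"twist": [0,0,0],"claw": 1},{"translation": [0.11,0.001,0.001],"twist": [0,0,0],"claw": 1},{"translation": [0.15,0.001,0.001],"twist": [0,0,0],"claw": 1},{"translation": [0.18,0.001,0.001],"twist": [0,0,0],"claw": 1},{"translation": [0.205,0.001,0.001],"twist": [0,0,0],"claw": 1},{"translation": [0.218,0.001,0.001],"twist": [0,0,0],"claw": 1},{"translation": [0.221,0.001,0.001],"twist": [0,0,0],"claw": 1},{"translation": [0.221,0.001,0.001],"twist": [0,0,0],"claw": 0.75},{"translation": [0.221,0.001,0.001],"twist": [0,0,0],"claw": 0.7},{"translation": [0.221,0.001,0.001],"twist": [0,0,0],"claw": 0.65},{"translation": [0.221,0.001,0.001],"twist": [0,0,0],"claw": 0.55},{"translation": [0.221,0.001,0.001],"twist": [0,0,0],"claw": 0.55},{"translation": [0.221,0.001,0.001],"twist": [0,0,0],"claw": 0.55},{"translation": [0.221,0.001,0.001],"twist": [0,0,0],"claw": 0.55},{"translation": [0.221,0.001,0.001],"twist": [0,0,0],"claw": 0.55}]' --force 20

```text
t: 21.98
position: [0.5699, -0.0814, 0.0257]
tool_rot: [[0.001, 1.0, -0.0], [-0.0, -0.0, -1.0], [-1.0, 0.001, 0.0]]
contact_force: [-1.1, 0.2, 5.8]
gripper_width: 0.0613
```

carry_out --moves '[{"translation": [-0.005,0,0],"twist": [0,0,0],"claw": 0.55},{"translation": [-0.02,0,0],"twist": [0,0,0],"claw": 0.55},{"translation": [-0.05,0,0],"twist": [0,0,0],"claw": 0.55},{"translation": [-0.08,0.002,0.01],"twist": [0,0,0],"claw": 0.55},{"translation": [-0.1,0.0095,0.04],"twist": [0,0,0],"claw": 0.55},{"translation": [-0.11,0.019,0.08],"twist": [0,0,0],"claw": 0.55},{"translation": [-0.11,0.0285,0.12],"twist": [0,0,0],"claw": 0.55},{"translation": [-0.11,0.038,0.16],"twist": [0,0,0],"claw": 0.55},{"translation": [-0.11,0.0475,0.2],"twist": [0,0,0],"claw": 0.55},{"translation": [-0.11,0.053,0.222],"twist": [0,0,0],"claw": 0.55},{"translation": [-0.11,0.054,0.229],"twist": [0,0,0],"claw": 0.55},{"translation": [-0.11,0.054,0.229],"twist": [0,0,0],"claw": 0.55},{"translation": [-0.11,0.054,0.229],"twist": [0,0,0],"claw": 0.55}]'

```text
t: 23.6
position: [0.6235, -0.3091, 0.1354]
tool_rot: [[-0.0, 1.0, 0.001], [0.0, 0.001, -1.0], [-1.0, -0.0, -0.0]]
contact_force: [-0.4, -0.1, -2.6]
gripper_width: 0.0611
```

```bash
python3 w.py 6 | head -1
```

```text
[ 0.62359924 -0.30909208  0.13547506] (array([[266.97831333,   0.        , 255.09599432],
```

View pics/w6.png

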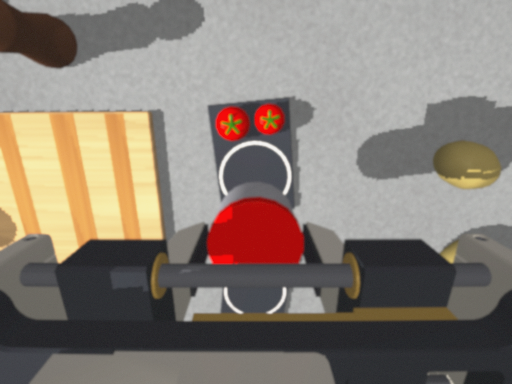

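```bash
python3 -c "
from m import *
print(ring(6,(210,138,298,190)),lid(6,0,8,.1717,(200,190,310,264)))"
```

```text
(array([ 0.6198, -0.3049]), np.float64(0.0466), 540) (array([ 0.624 , -0.3098]), 0.0316, [[0.6100000143051147, -0.3409000039100647], [0.6552000045776367, -0.2784999907016754]])
```

carry_out --moves '[{"translation": [0.02,0,0],"twist": [0,0,0],"claw": 0.55},{"translation": [0.045,0,0],"twist": [0,0,0],"claw": 0.55},{"translation": [0.07,0,0],"twist": [0,0,0],"claw": 0.55},{"translation": [0.09,0,0],"twist": [0,0,0],"claw": 0.55},{"translation": [0.1,0,0],"twist": [0,0,0],"claw": 0.55},{"translation": [0.106,0,0],"twist": [0,0,0],"claw": 0.55},{"translation": [0.109,0,0],"twist": [0,0,0],"claw": 0.55},{"translation": [0.111,0,0],"twist": [0,0,0],"claw": 0.55},{"translation": [0.112,0,0],"twist": [0,0,0],"claw": 0.55},{"translation": [0.113,0,0],"twist": [0,0,0],"claw": 0.55},{"translation": [0.1135,0,0],"twist": [0,0,0],"claw": 0.55},{"translation": [0.1135,0,0],"twist": [0,0,0],"claw": 0.55}]'

```text
t: 25.15
position: [0.6236, -0.3104, 0.0218]
tool_rot: [[0.0, 1.0, -0.0], [-0.0, -0.0, -1.0], [-1.0, 0.0, 0.0]]
contact_force: [-0.8, -1.3, -2.3]
gripper_width: 0.0613
```

carry_out --moves '[{"translation": [0.0004,0,0],"twist": [0,0,0],"claw": 0.55},{"translation": [0.0007,0,0],"twist": [0,0,0],"claw": 0.55},{"translation": [0.0007,0,0],"twist": [0,0,0],"claw": 0.55},{"translation": [0.0007,0,0],"twist": [0,0,0],"claw": 0.55}]'

```text
t: 25.65
position: [0.6236, -0.3104, 0.0217]
tool_rot: [[0.0, 1.0, -0.0], [-0.0, -0.0, -1.0], [-1.0, 0.0, 0.0]]
contact_force: [-3.6, 1.3, 5.3]
gripper_width: 0.0609
```

carry_out --moves '[{"translation": [0,0,0],"twist": [0,0,0],"claw": 0.7},{"translation": [0,0,0],"twist": [0,0,0],"claw": 0.8},{"translation": [0,0,0],"twist": [0,0,0],"claw": 0.95},{"translation": [0,0,0],"twist": [0,0,0],"claw": 1},{"translation": [-0.01,0,0],"twist": [0,0,0],"claw": 1},{"translation": [-0.03,0,0],"twist": [0,0,0],"claw": 1},{"translation": [-0.06,0,0],"twist": [0,0,0],"claw": 1},{"translation": [-0.1,0,0],"twist": [0,0,0],"claw": 1},{"translation": [-0.14,0,0],"twist": [0,0,0],"claw": 1},{"translation": [-0.18,-0.003,-0.015],"twist": [0,0,0],"claw": 1},{"translation": [-0.215,-0.011,-0.06],"twist": [0,0,0],"claw": 1},{"translation": [-0.225,-0.02,-0.11],"twist": [0,0,0],"claw": 1},{"translation": [-0.225,-0.029,-0.16],"twist": [0,0,0],"claw": 1},{"translation": [-0.225,-0.038,-0.21],"twist": [0,0,0],"claw": 1},{"translation": [-0.225,-0.047,-0.26],"twist": [0,0,0],"claw": 1},{"translation": [-0.225,-0.056,-0.31],"twist": [0,0,0],"claw": 1},{"translation": [-0.225,-0.065,-0.36],"twist": [0,0,0],"claw": 1},{"translation": [-0.225,-0.071,-0.39],"twist": [0,0,0],"claw": 1},{"translation": [-0.225,-0.0725,-0.4],"twist": [0,0,0],"claw": 1},{"translation": [-0.225,-0.0725,-0.4],"twist": [0,0,0],"claw": 1}]'

```text
t: 28.15
position: [0.5513, 0.0896, 0.2464]
tool_rot: [[0.001, 1.0, 0.001], [-0.0, 0.001, -1.0], [-1.0, 0.001, 0.0]]
contact_force: [-0.1, -0.2, 0.9]
gripper_width: 0.0921
```

```bash
python3 w.py 7 | head -1;  python3 -c "
from m import *
print('g',lid(7,45,80,.062,(200,120,310,220)))"
```

```text
[0.55139588 0.08893914 0.24618804] (array([[266.97831333,   0.        , 255.09599432],
g (array([0.5515, 0.0913]), 0.0301, [[0.5218999981880188, 0.061799999326467514], [0.5813000202178955, 0.12020000070333481]])
```

View pics/w7.png

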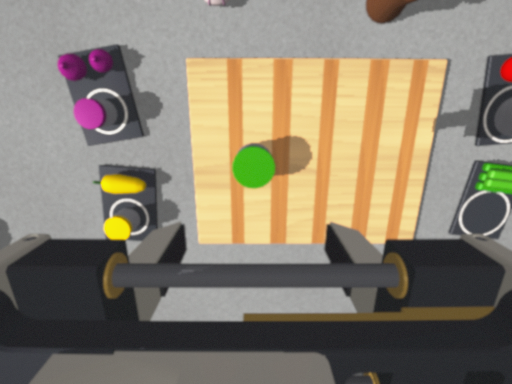

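```bash
python3 -c "
from h import *
p,d=optics.camera('side'); cv2.imwrite('pics/side1.png',p); cv2.imwrite('pics/side1z.png',cv2.resize(p[110:320,120:390],None,fx=2.7,fy=2.7,interpolation=cv2.INTER_CUBIC))
p,d=optics.camera('top'); cv2.imwrite('pics/top1.png',p); cv2.imwrite('pics/top1z.png',cv2.resize(p[70:330,100:420],None,fx=2.3,fy=2.3,interpolation=cv2.INTER_CUBIC))"
```

```text
(no output)
```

View pics/side1z.png

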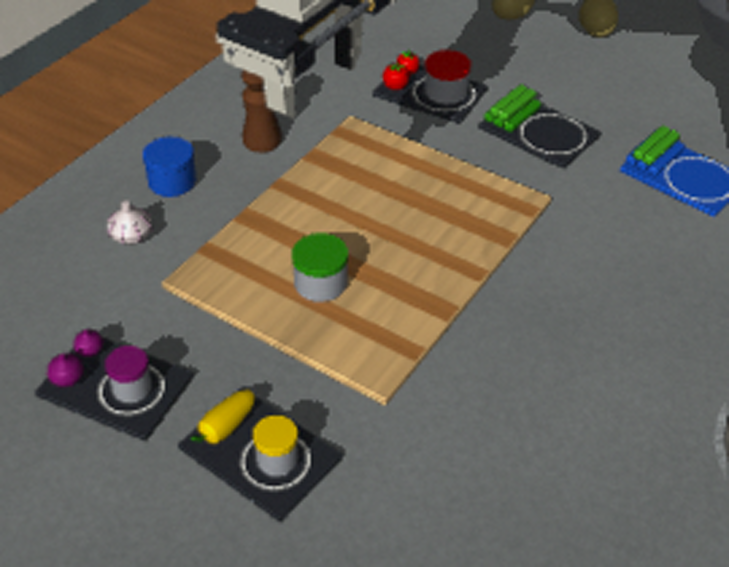

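View pics/top1z.png

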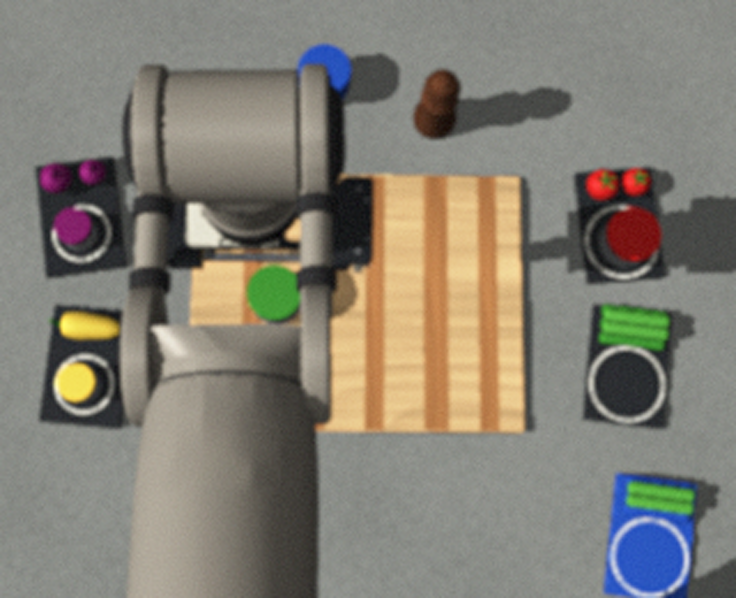

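The pictures show the yellow, purple and red tubs standing in their rings. The red lid is at (633,235) over the ring at (622,242), which is the parallax expected for its height. Green is next.

carry_out --moves '[{"translation": [0.03,0,-0.001],"twist": [0,0,0],"claw": 1},{"translation": [0.07,0,-0.001],"twist": [0,0,0],"claw": 1},{"translation": [0.11,0,-0.001],"twist": [0,0,0],"claw": 1},{"translation": [0.15,0,-0.001],"twist": [0,0,0],"claw": 1},{"translation": [0.18,0,-0.001],"twist": [0,0,0],"claw": 1},{"translation": [0.205,0,-0.001],"twist": [0,0,0],"claw": 1},{"translation": [0.217,0,-0.001],"twist": [0,0,0],"claw": 1},{"translation": [0.22,0,-0.001],"twist": [0,0,0],"claw": 1},{"translation": [0.22,0,-0.001],"twist": [0,0,0],"claw": 0.75},{"translation": [0.22,0,-0.001],"twist": [0,0,0],"claw": 0.7},{"translation": [0.22,0,-0.001],"twist": [0,0,0],"claw": 0.65},{"translation": [0.22,0,-0.001],"twist": [0,0,0],"claw": 0.55},{"translation": [0.22,0,-0.001],"twist": [0,0,0],"claw": 0.55},{"translation": [0.22,0,-0.001],"twist": [0,0,0],"claw": 0.55},{"translation": [0.22,0,-0.001],"twist": [0,0,0],"claw": 0.55},{"translation": [0.22,0,-0.001],"twist": [0,0,0],"claw": 0.55}]' --force 20

```text
t: 30.3
position: [0.5515, 0.0909, 0.0265]
tool_rot: [[0.001, 1.0, -0.0], [0.0, -0.0, -1.0], [-1.0, 0.001, -0.0]]
contact_force: [-0.7, 1.5, 5.9]
gripper_width: 0.0608
```

carry_out --moves '[{"translation": [-0.005,0,0],"twist": [0,0,0],"claw": 0.55},{"translation": [-0.02,0,0],"twist": [0,0,0],"claw": 0.55},{"translation": [-0.05,0,0],"twist": [0,0,0],"claw": 0.55},{"translation": [-0.08,-0.002,0.01],"twist": [0,0,0],"claw": 0.55},{"translation": [-0.1,-0.009,0.04],"twist": [0,0,0],"claw": 0.55},{"translation": [-0.11,-0.019,0.08],"twist": [0,0,0],"claw": 0.55},{"translation": [-0.11,-0.028,0.12],"twist": [0,0,0],"claw": 0.55},{"translation": [-0.11,-0.0375,0.16],"twist": [0,0,0],"claw": 0.55},{"translation": [-0.11,-0.047,0.2],"twist": [0,0,0],"claw": 0.55},{"translation": [-0.11,-0.056,0.24],"twist": [0,0,0],"claw": 0.55},{"translation": [-0.11,-0.0655,0.28],"twist": [0,0,0],"claw": 0.55},{"translation": [-0.11,-0.075,0.32],"twist": [0,0,0],"claw": 0.55},{"translation": [-0.11,-0.0845,0.36],"twist": [0,0,0],"claw": 0.55},{"translation": [-0.11,-0.092,0.39],"twist": [0,0,0],"claw": 0.55},{"translation": [-0.11,-0.094,0.401],"twist": [0,0,0],"claw": 0.55},{"translation": [-0.11,-0.094,0.401],"twist": [0,0,0],"claw": 0.55},{"translation": [-0.11,-0.094,0.401],"twist": [0,0,0],"claw": 0.55}]'

```text
t: 32.42
position: [0.4573, -0.3091, 0.1361]
tool_rot: [[-0.0, 1.0, 0.001], [0.0, 0.001, -1.0], [-1.0, -0.0, -0.0]]
contact_force: [0.5, -0.2, -2.1]
gripper_width: 0.0611
```

```bash
python3 w.py 8 | head -1;  python3 -c "
from m import *
print('g',lid(8,45,80,.1718,(200,190,310,264)))"
```

```text
[ 0.45731426 -0.30909219  0.13606222] (array([[266.97831333,   0.        , 255.09599432],
g (array([ 0.4578, -0.3098]), 0.0312, [[0.44339999556541443, -0.34040001034736633], [0.4887999892234802, -0.2791000008583069]])
```

View pics/w8.png

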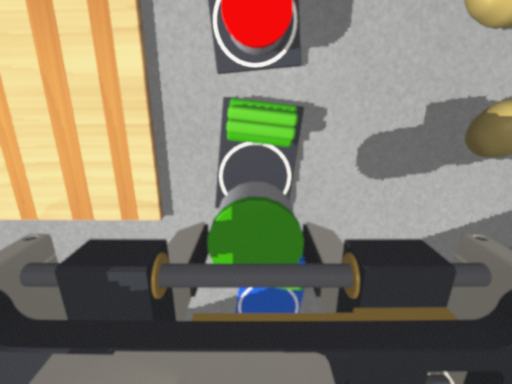

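carry_out --moves '[{"translation": [0.02,0,0],"twist": [0,0,0],"claw": 0.55},{"translation": [0.045,0,0],"twist": [0,0,0],"claw": 0.55},{"translation": [0.07,0,0],"twist": [0,0,0],"claw": 0.55},{"translation": [0.09,0,0],"twist": [0,0,0],"claw": 0.55},{"translation": [0.1,0,0],"twist": [0,0,0],"claw": 0.55},{"translation": [0.106,0,0],"twist": [0,0,0],"claw": 0.55},{"translation": [0.109,0,0],"twist": [0,0,0],"claw": 0.55},{"translation": [0.111,0,0],"twist": [0,0,0],"claw": 0.55},{"translation": [0.112,0,0],"twist": [0,0,0],"claw": 0.55},{"translation": [0.113,0,0],"twist": [0,0,0],"claw": 0.55},{"translation": [0.1135,0,0],"twist": [0,0,0],"claw": 0.55},{"translation": [0.1135,0,0],"twist": [0,0,0],"claw": 0.55}]'

```text
t: 33.98
position: [0.4571, -0.3104, 0.0226]
tool_rot: [[0.0, 1.0, -0.0], [-0.0, -0.0, -1.0], [-1.0, 0.0, 0.0]]
contact_force: [-0.4, -0.2, -1.0]
gripper_width: 0.0613
```

carry_out --moves '[{"translation": [0.0004,0,0],"twist": [0,0,0],"claw": 0.55},{"translation": [0.0006,0,0],"twist": [0,0,0],"claw": 0.55},{"translation": [0.0006,0,0],"twist": [0,0,0],"claw": 0.55},{"translation": [0.0006,0,0],"twist": [0,0,0],"claw": 0.55}]'

```text
t: 34.48
position: [0.4571, -0.3104, 0.0225]
tool_rot: [[0.0, 1.0, -0.0], [-0.001, -0.0, -1.0], [-1.0, 0.0, 0.001]]
contact_force: [-3.1, -0.0, 5.1]
gripper_width: 0.0613
```

Contact. Release, then move away to the middle for a final look.

carry_out --moves '[{"translation": [0,0,0],"twist": [0,0,0],"claw": 0.7},{"translation": [0,0,0],"twist": [0,0,0],"claw": 0.8},{"translation": [0,0,0],"twist": [0,0,0],"claw": 0.95},{"translation": [0,0,0],"twist": [0,0,0],"claw": 1},{"translation": [-0.01,0,0],"twist": [0,0,0],"claw": 1},{"translation": [-0.03,0,0],"twist": [0,0,0],"claw": 1},{"translation": [-0.06,0,0],"twist": [0,0,0],"claw": 1},{"translation": [-0.1,0,0],"twist": [0,0,0],"claw": 1},{"translation": [-0.14,0,0],"twist": [0,0,0],"claw": 1},{"translation": [-0.18,0,-0.015],"twist": [0,0,0],"claw": 1},{"translation": [-0.215,0,-0.05],"twist": [0,0,0],"claw": 1},{"translation": [-0.225,0,-0.1],"twist": [0,0,0],"claw": 1},{"translation": [-0.225,0,-0.15],"twist": [0,0,0],"claw": 1},{"translation": [-0.225,0,-0.2],"twist": [0,0,0],"claw": 1},{"translation": [-0.225,0,-0.24],"twist": [0,0,0],"claw": 1},{"translation": [-0.225,0,-0.25],"twist": [0,0,0],"claw": 1},{"translation": [-0.225,0,-0.25],"twist": [0,0,0],"claw": 1},{"translation": [-0.225,0,-0.25],"twist": [0,0,0],"claw": 1}]'

```text
t: 36.72
position: [0.4572, -0.0614, 0.2469]
tool_rot: [[0.0, 1.0, -0.001], [-0.001, -0.001, -1.0], [-1.0, 0.0, 0.001]]
contact_force: [-0.6, 0.1, 0.3]
gripper_width: 0.0923
```

```bash
cat > f.py <<'E'
from h import *
from b import lid
for n in ("side","top"):
    p,d=optics.camera(n); cv2.imwrite(f'pics/{n}2.png',p)
    x,y,X,Y=(120,110,390,320) if n=="side" else (100,70,420,330); cv2.imwrite(f'pics/{n}2z.png',cv2.resize(p[y:Y,x:X],None,fx=2.3,fy=2.3,interpolation=cv2.INTER_CUBIC))
    c=cal(n); T=c[2]; K=c[0]
    for nm,(X0,Y0),h,hl,hh,s in (("red",(.624,-.310),.058,0,8,120),("green",(.4577,-.31),.058,45,80,120),("yellow",(.4515,.3067),.053,20,35,120),("purple",(.6264,.3187),.053,140,171,80)):
        q=T[:3,:3].T@(np.array([X0,Y0,h])-T[:3,3]);u=int(K[0,2]+K[0,0]*q[0]/-q[2]);v=int(K[1,2]-K[1,1]*q[1]/-q[2])
        r=16 if h>.055 else 11
        if n=="side": r=14 if h<.055 else 12
        try: print(n,nm,(X0,Y0),lid(n,p,hl,hh,h,(u-r,v-r,u+r,v+r),s))
        except Exception as e: print(n,nm,e)
E
python3 f.py
```

```text
side red (0.624, -0.31) (array([ 0.6193, -0.3062]), 0.0355, 50)
side green (0.4577, -0.31) (array([ 0.4668, -0.3026]), 0.0449, 58)
side yellow (0.4515, 0.3067) (array([0.4473, 0.3074]), 0.0234, 46)
side purple (0.6264, 0.3187) (array([0.6226, 0.3219]), 0.0244, 42)
top red (0.624, -0.31) (array([ 0.6216, -0.3099]), 0.0333, 70)
top green (0.4577, -0.31) (array([ 0.4562, -0.3116]), 0.0319, 70)
top yellow (0.4515, 0.3067) (array([0.4472, 0.305 ]), 0.0222, 46)
top purple (0.6264, 0.3187) (array([0.6234, 0.3197]), 0.0228, 46)
```

View pics/top2z.png

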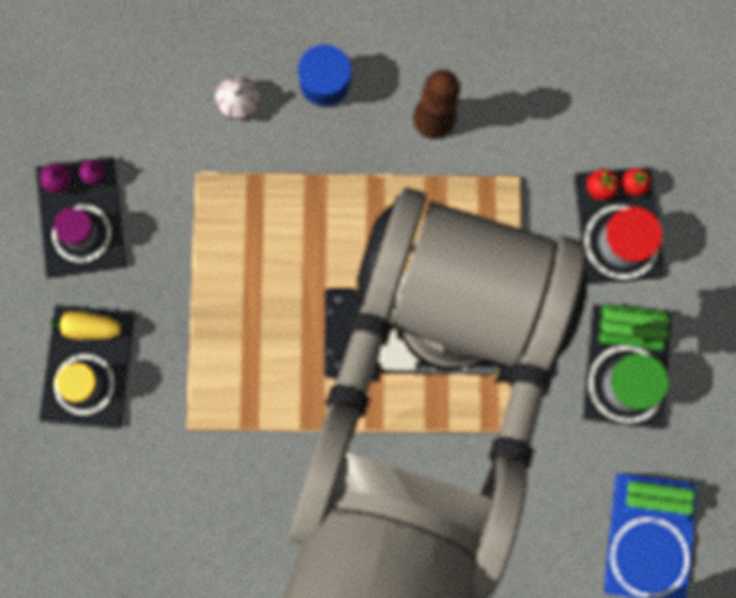

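View pics/side2z.png

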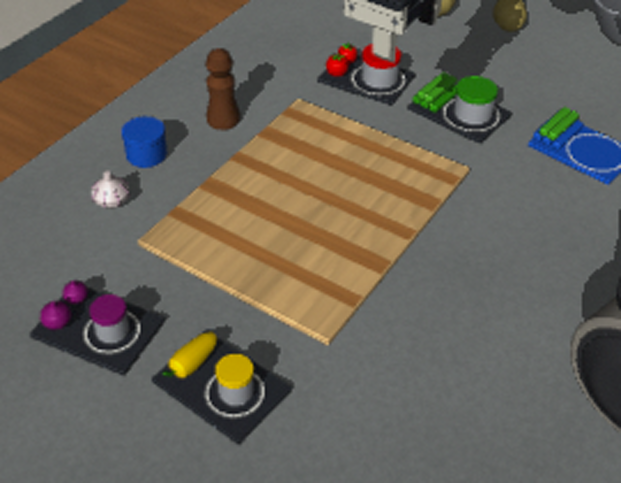

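```bash
python3 -c "
from plant import bot
print(bot.sign_off())"
```

```text
the job is handed in; nothing more can be done
None
```

I took both stacks apart and set each tub on its own tile: yellow by the pepper, purple by the onions, red by the tomatoes and green by the celery. I lowered each one until I felt light contact (about 5 N) before releasing it. I handed the job in at about 37 s, with the arm lifted clear; no verdict is reported.

- **Placement:** The final top picture puts every lid within about 5 mm of its ring centre, against a limit of 12 mm. The side picture agrees within about 6 mm for red, yellow and purple. All four tubs look upright.
- **Bystanders:** The pepper mill, the garlic and the blue look-alikes look unmoved in the pictures; I did not measure them.
- **Checks that disagreed:**
  - The side camera put green about 12 mm off, because that measurement also took in the green celery. The top camera and the wrist camera just before lowering both put it within about 2 mm.
  - One ring fit, for the tomato tile, was spoiled by the tub hiding part of the ring. I used the earlier clean fits instead.

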